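Hang the vacuum gauge on its hook in the locker

ROBOT

A 6-joint arm with a two-finger parallel gripper is mounted at the origin on the work surface. World frame = base frame: x ahead of the robot, y to its left, z up, the work surface at z = 0. Lengths are in m, angles in rad, forces in N, time in s.
With the tool pointing down it reaches from about 0.25 to 0.725 m from the base axis. Payload 4 kg.
Tool frame: the origin (TCP) lies midway between the tips of the shut fingers; the grasp point (between the pads) lies 19 mm behind it; z points along the fingers, y is the line along which they close (so a half turn about z gives the same grasp; the last joint's range is limited). The gripper opens to 85 mm and grips with 20 to 120 N. Pads are 22 mm wide; open, the fingers measure 114 mm over their backs; the gripper's body (76 mm by 85 mm) begins 54 mm behind the grasp point. The pads swing forward as they close: fully open they stand 13 mm farther back than shut.
Start: joints at [1.12, 0.241, 0.005, 1.335, 0, 1.571], TCP at [0.218, 0.45, 0.231] pointing down, gripper open.
Joint ranges: [-2.72, 2.72], [-1.05, 1.87], [-1.09, 1.28], [-1.99, 2.15], [-1.42, 1.44], [-3.14, 3.14]. Speed limits (rad/s): [2.79, 2.79, 3.14, 3.14, 3.14, 3.14].

INTERFACE

Orientations are given as a unit quaternion [x, y, z, w].
In Python, from workcell import get_obs, camera, job_done, silhouettes gives the robot as it stands. The module is installed in compiled form; this text tells all that it offers.
- The arm moves only by the tool drive_tool, never from a script. Its argument "increments" is a list of rows, each a list of 3 entries, a list of its own where there are three numbers: the shift along the world's x, y, z in mm, then the turn, a rotation vector about the world's x, y, z in degrees, then the opening, from 0 (shut) to 1 (fully open). A call has 1 to 8 rows; each row shifts and turns the commanded pose from where the row before left it; what a row does not reach is not made up. A row lasts 1/12 s, in which the tool goes at most 41.7 mm and 7.16 degrees, less where a joint would pass 70% of its speed; a pose out of reach is approached as far as the arm can. A call is refused whole if a number of a shift passes 41.7 or a number of a turn 7.16, either way. A call with a gripper value outside its range is refused whole. The fingers move at their own pace and stop on an object; the grip force is fixed at half the most. Time passes only in rows, so rows that do not move let the fingers close. It gives the time, the measured TCP pose, the force, the opening and the grip force at its end, in the units of the state.
- get_obs(): the state, without advancing time (a new reading comes with each control period).
- camera(name): name is "side" or "top" or "wrist"; returns a dict with "image" (400x640x3 uint8, red, green, blue), "K" (3x3 intrinsics, pixels), "view" (4x4, takes a point from world to camera coordinates). Camera axes: x right, y down, z forward; pixel columns grow to the right and rows downward; lengths in m; the calibration is good to about 2 mm. A picture is of the moment at which its call begins. There is no depth.
- job_done(): hands the job in; it is judged then, once.
Trained networks look in a picture, given as the dict that the camera call returned (one of the last four; its "shot" number tells which), for a name from the list of things; names that differ only in an ending like _2 or _b are one class to them, and where a whole thing is asked for, a point or a joint stands for the part that bears it (a point fixed in the world has none). Each returns a list of dicts, best first, with "conf" (0 to 1); they miss things now and then, are a little off and sometimes report something else, mostly with a low value. They report only what shows in the picture. A call takes as long as a camera call. They do not tell look-alikes from the thing itself.
- silhouettes(query, picture): "region" (400x640 bool, what is visible of it) and "bbox" ([left, top, right, bottom] in pixels, round what is visible of it).
The state is a dict: "clock": time; "joint_pos": joint angles; "joint_vel": joint speeds; "tau": joint torques, N m; "eef_pos": TCP position; "tool_rot": TCP orientation; "ft_force": force on the tool from outside, world axes, zero at the start; "ft_torque": the same for the moment, N m; "grip_width": finger opening in m; "grasp_force": force on a finger pad.
Only numpy, scipy, OpenCV 4.12 (cv2) and the standard library are available. Lean on these libraries where they do the work, as an engineer would, in place of code of your own. Each camera call takes 0.05 s, during which the arm holds its last target. There are 200 camera calls.

TASK

Put the vacuum gauge away: pick up the gauge that has the hanging strap, lower it through the hatch of the plywood gauge locker without touching the hatch frame, pass the eye of its strap over the nose of the hook inside, and press the strap down gently past the spring leaf until it is fully home on the hook. Leave it hanging plumb and let go; the gauge is delicate, so never push hard, and do not disturb the other things on the bench.

Things in the scene. Friction and masses are not known exactly. Their poses are not given: they have to be found in the camera images.
- gauge: The vacuum gauge, upright on the bench: grey steel case 60 mm wide (y), 30 deep (x), 60 tall; white dial on its front (-x, 5 mm proud); brass nipple low on the +y side (10 mm out). From the middle of its top rises the hanging strap, an upright steel flat bar 40 mm wide (y), 6 thick (x), centred over the origin, to 130 mm height. 0.27 to 0.49 kg. Origin: centre of underside, z up.
- eye (a point): Middle of the top edge of the eye in the gauge's strap, 116 mm above the gauge's origin, mid-thickness. The eye is a rectangular hole through the strap along x, 14 mm wide and 24 tall, 92 to 116 mm above the origin. The 14 mm of bar above it (to 130 mm) is the bridge, by which the gauge hangs.
- grip (a point): Where to take the gauge: midway between the strap's two upright edges, which are 40 mm apart (fingers close along the gauge's y), 118 mm above the gauge's origin.
- locker: The gauge locker: plywood cabinet fixed to the bench, 190 mm (x) by 240 (y), 180 tall, 12 mm walls and floor, lid folded away behind. Entered from above only, by the hatch in its top. Origin: centre of the underside; -x is its front, z up. One steel hook comes forward from its rear wall on its middle line y = 0.
- hook_mean (a point): Mean place, fixed in the locker at x = 26, y = 0, z = 150 mm, of the hook's seat where it meets its flange. The hook's height and side place are true, but it is on a threaded stem screwed in or out by hand: the real flange face is up to 16 mm nearer or farther in the locker's x than this point. Find the depth by touch. It does not yield under load.
- nose_mean (a point): Mean place of the nose's top: 11.5 mm nearer the front, 9 mm above the seat; shifts in x with the hook. Nose: 6 mm thick in x, 10 wide. The bar under it and the seat is 10 wide, 8 thick, underside 142 mm high. Throat between nose and flange: 8.5 mm. Flange: flat, upright, faces -x, 24 mm wide, from 18 mm below to 18 mm above the seat.
- leaf_mean (a point): Mean place of the spring leaf's hinge, on the flange 14 mm above the seat. The leaf, 8 mm wide, slants down into the throat to 4 mm off the flange near the seat. The strap's bridge must be pressed down past it to the seat, some 8 N, weight included; the weight alone hardly does it. Home: eye's top edge on the seat, 150 mm. Keep any push on it under 15 N.
- hatch: The hatch frame: four flat timber rails that make the locker's top, 20 mm thick, top face 180 mm high. Origin: centre of the opening, in the top face, straight above the locker's origin; axes as the locker's. The opening is 120 mm in x and 125 mm in y. Gauge, fingers and arm must not touch these rails.
- meter: Bystander: a meter with the same grey case and dial as the gauge but no hanging strap, only a 12 mm black knob and two brass terminals on top. Origin: centre of the underside.
- spanner: Bystander: steel open-ended spanner, 170 mm long, lying flat.
- pulley: Bystander: dark steel fan-belt pulley, 90 mm across, 36 mm tall, lying flat.
- oil: Bystander: grey plastic oil bottle, 60 mm across, 150 mm tall.
- paintcan: Bystander: open metal paint can, 100 mm across, 120 mm tall.
- carton: Bystander: cardboard carton 120 x 160 x 90 mm.
- piston: Bystander: aluminium engine piston, 68 mm across, 58 mm tall, upright.
Not all that is in view belongs to the job. What is shaped like the gauge but green or orange is not meant.

How it is judged:
By the outcome, as a careful person would: the job done as asked, in the order asked, and still so for the second after the job is handed in, with the robot touching nothing.
It also fails if it takes over 53 s, if anything falls off the work surface, if the arm or the gripper's body presses on something with over 40 N, if the wrist force passes 120 N, or if a joint passes its speed limit or range.

## Working session

There is one attempt and no reset: what is moved stays moved. The work goes in short steps, Python scripts to look and compute and a tool call to move; the robot and the scene stay as the last step left them, time stands still between calls to the robot, and variables do not carry over. Pictures are saved under pics/ and viewed, at most 10 in all, crops included, and the job is handed in when it is done.

Besides the shell and the picture viewer there is one more tool, called after "Call:" in YAML: its name, and indented under it one key for each argument. drive_tool: Moves the arm, as the interface text tells. Its arguments: {"type":"object","properties":{"increments":{"type":"array"}},"required":["increments"]}

```bash
mkdir -p pics
python3 - <<'E'
from workcell import *
import cv2,numpy as np,pickle
o=get_obs();print({k:np.round(v,3).tolist() for k,v in o.items()})
for n in("side","top"):
    c=camera(n);cv2.imwrite(f"pics/{n}0.png",c["image"][...,::-1]);pickle.dump(c,open(f"{n}0.pkl","wb"))
    print(n,c["K"].tolist(),np.round(c["view"],4).tolist())
    for q in("gauge","locker","hatch","meter"):
        for s in silhouettes(q,c)[:4]:print(q,round(s["conf"],2),s["bbox"],s["region"].sum())
E
```

```text
{'clock': 0.0, 'joint_pos': [1.12, 0.241, 0.004, 1.335, 0.0, 1.571], 'joint_vel': [0.0, -0.001, -0.001, 0.001, -0.002, -0.0], 'tau': [0.002, -37.231, 25.241, 0.017, -0.0, -0.0], 'eef_pos': [0.218, 0.449, 0.23], 'tool_rot': [0.224, 0.975, -0.001, -0.0], 'ft_force': [-0.136, -0.052, -0.411], 'ft_torque': [0.003, -0.005, 0.029], 'grasp_force': 0.0, 'grip_width': 0.086}
side [[507.08085118063957, 0.0, 316.0104255669904], [0.0, 507.08085118063957, 202.55261996965785], [0.0, 0.0, 1.0]] [[0.9054, -0.4244, -0.0105, -0.4954], [-0.2942, -0.6094, -0.7362, 0.3074], [0.3061, 0.6697, -0.6767, 1.2757], [0.0, 0.0, 0.0, 1.0]]
gauge 0.85 [380.9, 261.1, 393.8, 310.8] 511
gauge 0.78 [331.8, 249.5, 354.4, 299.8] 698
gauge 0.75 [281.3, 329.9, 312.0, 372.2] 894
gauge 0.67 [334.1, 224.5, 352.4, 265.8] 363
locker 0.95 [269.0, 133.2, 351.9, 242.0] 7124
hatch 0.74 [328.8, 317.3, 351.6, 349.7] 547
hatch 0.6 [266.7, 136.6, 350.0, 199.2] 2855
meter 0.97 [325.3, 315.2, 350.3, 348.6] 593
meter 0.74 [232.3, 265.8, 291.9, 278.3] 349
top [[447.0923403723804, 0.0, 318.1223457710773], [0.0, 447.0923403723804, 197.81659045355394], [0.0, 0.0, 1.0]] [[0.0147, -0.9996, 0.0222, 0.0418], [-0.9953, -0.0168, -0.0956, 0.5993], [0.0959, -0.0207, -0.9952, 1.4735], [0.0, 0.0, 0.0, 1.0]]
gauge 0.74 [364.8, 203.1, 393.2, 217.0] 237
gauge 0.69 [386.6, 177.5, 411.9, 195.4] 254
gauge 0.68 [409.9, 261.0, 431.2, 276.1] 300
gauge 0.48 [339.8, 186.9, 358.2, 202.8] 221
locker 0.73 [365.6, 142.5, 388.6, 165.3] 345
locker 0.69 [232.2, 149.3, 317.4, 233.5] 5347
hatch 0.63 [231.9, 154.2, 319.1, 228.7] 3454
meter 0.5 [402.6, 228.3, 425.6, 239.2] 219
```

Run:
```python
import cv2
a=cv2.imread("pics/side0.png");cv2.imwrite("pics/sc.png",cv2.resize(a[110:390,210:490],None,fx=2.1,fy=2.1,interpolation=cv2.INTER_CUBIC))
a=cv2.imread("pics/top0.png");cv2.imwrite("pics/tc.png",cv2.resize(a[110:310,200:460],None,fx=3,fy=3,interpolation=cv2.INTER_CUBIC))
```

```text
(no output)
```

View pics/sc.png

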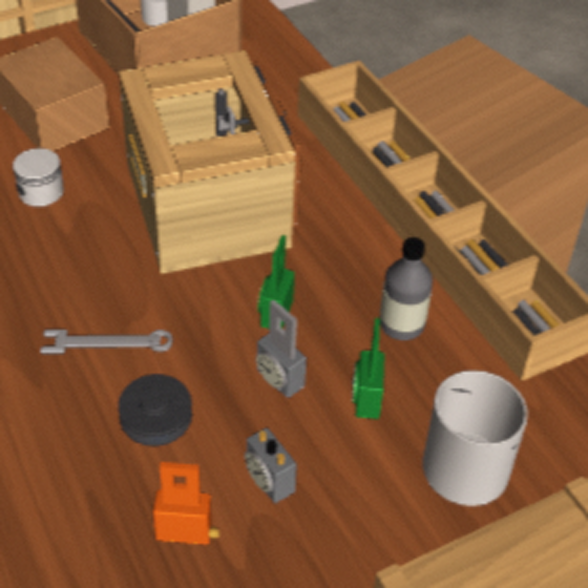

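View pics/tc.png

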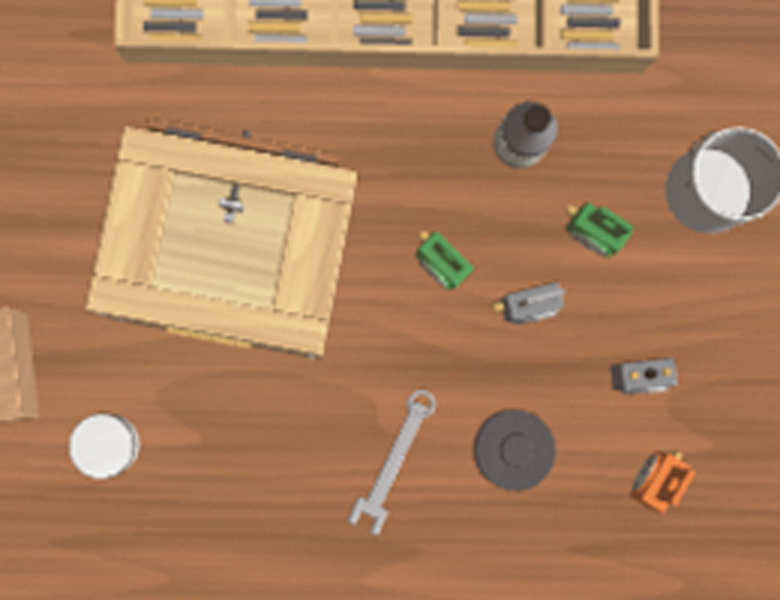

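The top crop shows the grey strapped gauge at about full-image pixel (378,211) with its nipple to the left. The locker is at about (275,190), with its hook at (276,178). The side crop shows the gauge at (343,275). Next I fit both poses to the silhouettes.

```bash
cat > h.py <<'E'
from workcell import *
import cv2,numpy as np,pickle
from scipy.optimize import minimize
def box(x0,x1,y0,y1,z0,z1): return np.array([[x,y,z] for x in(x0,x1) for y in(y0,y1) for z in(z0,z1)])/1000
GAUGE=[box(-15,15,-30,30,0,60),box(-20,-15,-24,24,6,54),box(-3,3,-20,20,60,130),box(-4,4,30,40,8,16)]
LOCK=[box(-95,95,-120,120,0,180)]
def place(P,p,z=0):
    x,y,a=p;c,s=np.cos(a),np.sin(a)
    return P@np.array([[c,s,0],[-s,c,0],[0,0,1]])+[x,y,z]
def proj(c,P):
    q=P@c["view"][:3,:3].T+c["view"][:3,3];q=q@c["K"].T;return q[:,:2]/q[:,2:]
def mask(c,model,p,S=4,holes=()):
    m=np.zeros((400*S,640*S),np.uint8)
    for b in model:
        cv2.fillConvexPoly(m,cv2.convexHull((proj(c,place(b,p))*S+S/2-.5).round().astype(np.int32)),1)
    return cv2.resize(m.astype(np.float32),(640,400),interpolation=cv2.INTER_AREA)
def fit(obs,model,p0):
    def cost(d):
        p=np.array(p0)+np.array(d)*[.01,.01,.1];t=0
        for c,r in obs:
            m=mask(c,model,p);t+=1-np.minimum(m,r).sum()/np.maximum(m,r).sum()
        return t
    best=min((minimize(cost,[0,0,s],method="Nelder-Mead",options=dict(initial_simplex=[[0,0,s],[1,0,s],[0,1,s],[0,0,s+1]],xatol=.01,fatol=1e-4)) for s in(-1,0,1)),key=lambda r:r.fun)
    return np.array(p0)+best.x*[.01,.01,.1],best.fun
def back(c,u,v,z):
    R=c["view"][:3,:3];o=-R.T@c["view"][:3,3];d=R.T@np.linalg.inv(c["K"])@[u,v,1];return o+d*(z-o[2])/d[2]
E
python3 - <<'E'
from h import *
C={n:camera(n) for n in("side","top")}
ob=[]
for n,uv in(("side",(343,275)),("top",(378,210))):
    L=silhouettes("gauge",C[n]);b=min(L,key=lambda s:abs((s["bbox"][0]+s["bbox"][2])/2-uv[0])+abs((s["bbox"][1]+s["bbox"][3])/2-uv[1]))
    print(n,b["bbox"],b["conf"]);ob.append((C[n],b["region"].astype(np.float32)))
p0=back(C["top"],378,210,.06);p0=[p0[0],p0[1],.2];print(p0)
print("gauge",fit(ob,GAUGE,p0),[fit([o],GAUGE,p0) for o in ob])
ob=[]
for n,uv in(("side",(310,187)),("top",(275,190))):
    L=silhouettes("locker",C[n]);b=min(L,key=lambda s:abs((s["bbox"][0]+s["bbox"][2])/2-uv[0])+abs((s["bbox"][1]+s["bbox"][3])/2-uv[1]))
    ob.append((C[n],b["region"].astype(np.float32)))
p0=back(C["top"],275,190,.17);p0=[p0[0],p0[1],-.2];print(p0)
p,f=fit(ob,LOCK,p0);print("locker",p,f,[fit([o],LOCK,p0) for o in ob])
# overlays
for n in C:
    im=cv2.resize(C[n]["image"][...,::-1],None,fx=4,fy=4,interpolation=cv2.INTER_CUBIC)
    for z,hx,hy in((180,60,62.5),(180,95,120),(0,95,120)):
        P=np.array([[-hx,-hy,z],[hx,-hy,z],[hx,hy,z],[-hx,hy,z]])/1000
        cv2.polylines(im,[(proj(C[n],place(P,p))*4+1.5).round().astype(np.int32)],True,(0,0,255),1)
    if n=="top":im=im[540:960,880:1320]
    else:im=im[500:1000,1050:1440]
    cv2.imwrite(f"pics/ov_{n}.png",im)
a,b=[cv2.imread(f"pics/ov_{n}.png") for n in C]
h=500;o=np.zeros((h,a.shape[1]+b.shape[1]-30,3),np.uint8);o[:a.shape[0],:a.shape[1]]=a;o[:b.shape[0],a.shape[1]:]=b[:,:-30];cv2.imwrite("pics/ov.png",o)
E
```

```text
side [331.5, 249.8, 356.5, 300.3] 0.84
top [366.3, 203.9, 390.2, 219.1] 0.63
[np.float64(0.5585808361374208), np.float64(-0.1455916418142956), 0.2]
gauge (array([ 0.56016784, -0.14543662,  0.23281888]), np.float64(0.16727077960968018)) [(array([ 0.5600094 , -0.1449571 ,  0.19384138]), np.float64(0.05872827768325806)), (array([ 0.5604319 , -0.14568051,  0.26886677]), np.float64(0.10287207365036011))]
[np.float64(0.6065466257480224), np.float64(0.18564499099393722), -0.2]
locker [ 0.6106515   0.18760572 -0.16163072] 0.10486078262329102 [(array([ 0.61137626,  0.18813773, -0.14893633]), np.float64(0.03530961275100708)), (array([ 0.61101675,  0.18781791, -0.18257056]), np.float64(0.06659984588623047))]
```

View pics/ov.png

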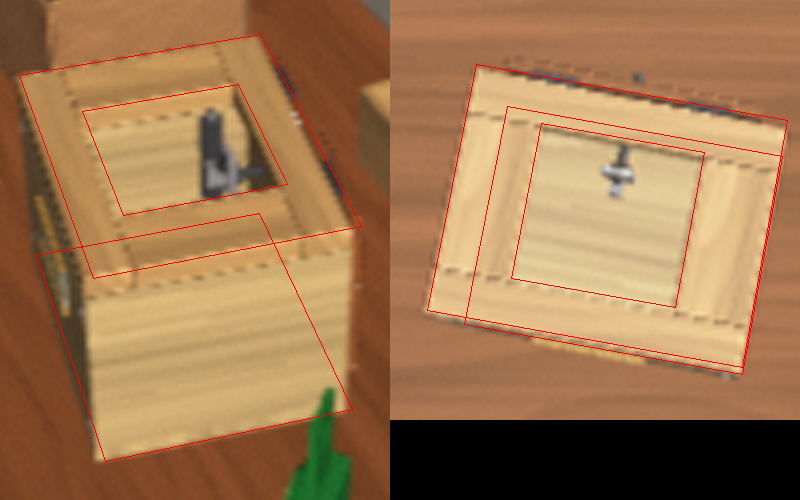

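The overlay shows the locker fit is within a few mm, but the top-right corner in the side view is off by about 10 zoomed px (about 3 mm). A closer look with the wrist camera over the locker will refine it.

Call:
drive_tool:
  increments:
    - [[30, -25, 20], [0, 0, 2], 1]
    - [[40, -30, 20], [0, 0, 2], 1]
    - [[40, -30, 20], [0, 0, 2], 1]
    - [[40, -30, 20], [0, 0, 2], 1]
    - [[40, -30, 20], [0, 0, 2], 1]
    - [[40, -30, 20], [0, 0, 2], 1]
    - [[40, -30, 20], [0, 0, 2], 1]
    - [[40, -30, 20], [0, 0, 2], 1]

```text
clock: 1.47
eef_pos: [0.4642, 0.2624, 0.3596]
tool_rot: [0.085, 0.996, 0.0, 0.0]
ft_force: [0.7, 1.3, 1.2]
grip_width: 0.0853
grasp_force: 0.0
```

Run:
```python
from h import *
camera("wrist");camera("wrist");camera("wrist")
c=camera("wrist");o=get_obs();print(o["clock"],o["eef_pos"],o["tool_rot"],o["joint_vel"])
pickle.dump(c,open("w1.pkl","wb"));print(np.round(c["view"],3).tolist(),c["K"][0,0])
R=c["view"][:3,:3];print("cam at",-R.T@c["view"][:3,3])
im=c["image"][...,::-1].copy();cv2.imwrite("pics/w1.png",im)
```

```text
1.6667 [0.46380403 0.26312217 0.35852342] [ 8.71763917e-02  9.96192858e-01  2.49087961e-04 -5.82350405e-05] [ 0.04681143 -0.00762956 -0.04125892 -0.00213779  0.00427646  0.00099812]
[[0.175, 0.985, 0.001, -0.34], [0.947, -0.169, 0.273, -0.467], [0.268, -0.047, -0.962, 0.389], [0.0, 0.0, 0.0, 1.0]] 343.6355878668555
cam at [0.39772502 0.27408386 0.50159886]
```

View pics/w1.png

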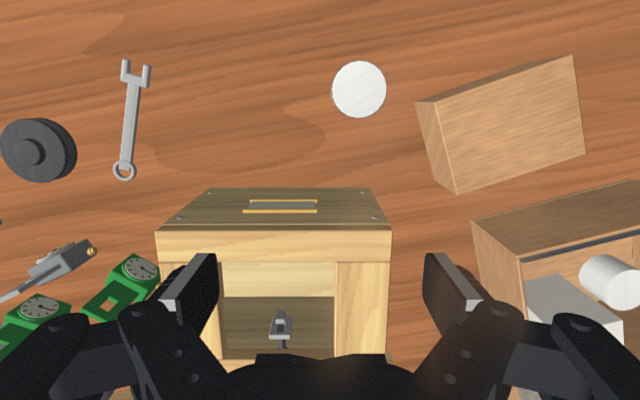

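Run:
```python
from h import *
c=pickle.load(open("w1.pkl","rb"));p=[.611,.188,-.165]
im=cv2.resize(c["image"][150:400,130:430,::-1],None,fx=2.6,fy=2.3333*2.6/2.3333,interpolation=cv2.INTER_CUBIC)[:600]
for z,hx,hy in((180,60,62.5),(180,95,120),(160,95,120),(0,95,120)):
    P=np.array([[-hx,-hy,z],[hx,-hy,z],[hx,hy,z],[-hx,hy,z]])/1000
    q=proj(c,place(P,p));print(z,q.round(1).tolist())
    cv2.polylines(im,[((q-[130,150])*2.6+.8).round().astype(np.int32)],True,(0,0,255),1)
cv2.imwrite("pics/w1o.png",im)
```

```text
180 [[212.8, 267.9], [223.1, 364.4], [334.0, 363.4], [334.0, 266.6]]
180 [[152.3, 236.8], [176.0, 390.1], [383.8, 388.1], [391.3, 234.3]]
160 [[161.1, 229.7], [182.6, 376.7], [380.9, 374.8], [387.6, 227.3]]
0 [[208.3, 191.4], [219.7, 302.2], [364.4, 300.8], [367.5, 189.7]]
```

View pics/w1o.png

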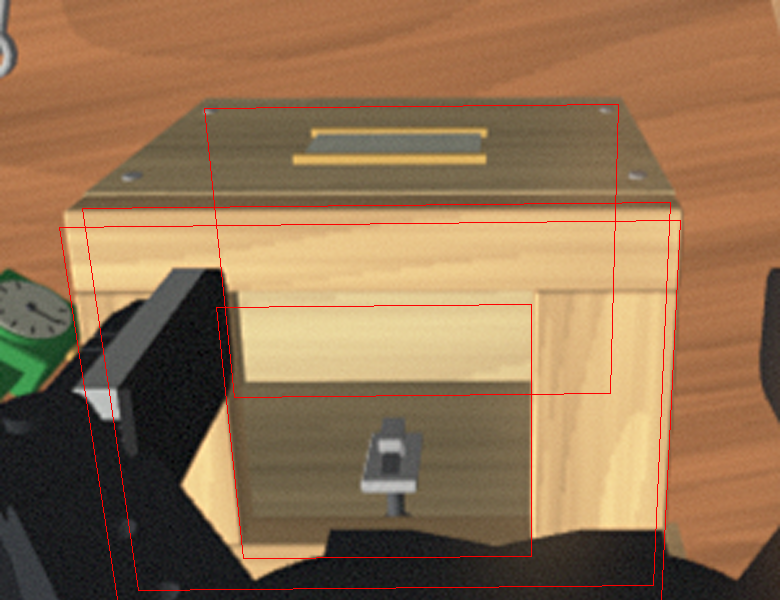

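The overlay shows the actual locker edges about 14 crop px above the fit. The silhouette was biased by the lid behind, so x is really about 4–5 mm less. The hook nose is at crop (393,425) and the flange at (390,487). I'll take a centred, closer wrist view for accuracy.

Call:
drive_tool:
  increments:
    - [[-7, -25, -19], [0, 0, 0], 1]
    - [[-7, -25, -19], [0, 0, 0], 1]
    - [[0, 0, 0], [0, 0, 0], 1]
    - [[0, 0, 0], [0, 0, 0], 1]
    - [[0, 0, 0], [0, 0, 0], 1]

```text
clock: 2.08
eef_pos: [0.4485, 0.215, 0.3211]
tool_rot: [0.085, 0.996, 0.0, 0.0]
ft_force: [0.7, 0.4, 0.2]
grip_width: 0.0853
grasp_force: 0.0
```

Run:
```python
from h import *
c=camera("wrist");o=get_obs();print(o["clock"],o["eef_pos"],np.abs(o["joint_vel"]).max())
pickle.dump(c,open("w2.pkl","wb"))
P=np.array([[11,0,150],[26,0,150],[41,0,150],[14.5,0,159],[60,0,180],[-60,0,180]])/1000
print(proj(c,place(P,[.607,.188,-.165])).round(1).tolist())
im=cv2.resize(c["image"][150:400,160:460,::-1],None,fx=2.6,fy=2.4,interpolation=cv2.INTER_CUBIC);cv2.imwrite("pics/w2.png",im)
```

```text
2.1333 [0.44919408 0.21536063 0.32172636] 0.025748697012699676
[[320.3, 335.1], [320.4, 347.0], [320.4, 358.6], [320.3, 343.6], [320.5, 395.3], [320.0, 290.9]]
```

View pics/w2.png

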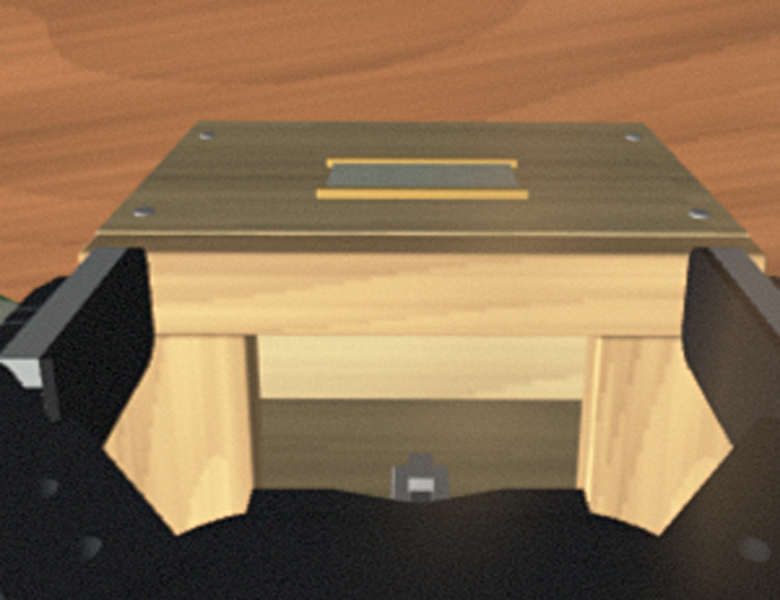

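The centred view shows hook centre at crop x≈420, opening front edge at crop y≈335 between x≈247 and 601, and the locker's bottom front corners at (197,122) and (645,122). Next is a least-squares fit to the corners.

Run:
```python
from h import *
from scipy.optimize import least_squares
w1,w2,t,s=[pickle.load(open(f,"rb")) for f in("w1.pkl","w2.pkl","top0.pkl","side0.pkl")]
c1=lambda x,y:(x/2.6+129.7,y/2.6+149.7); c2=lambda x,y:(x/2.6+159.7,y/2.4+149.7)
ct=lambda x,y:((x-390+880-1.5)/4,(y+540-1.5)/4); cs=lambda x,y:((x+1050-1.5)/4,(y+500-1.5)/4)
D={"w1":(w1,[((-95,-120,180),c1(66,211)),((-95,120,180),c1(681,206)),((-95,-120,0),c1(205,98)),((-95,120,0),c1(622,99)),((-60,62.5,180),c1(536,290))]),
"w2":(w2,[((-95,-120,0),c2(197,122)),((-95,120,0),c2(645,122)),((-60,-62.5,180),c2(247,334)),((-60,62.5,180),c2(601,336)),((-95,-120,180),c2(80,257)),((-95,120,180),c2(764,258))]),
"top":(t,[((-95,-120,180),ct(742,375)),((-95,120,180),ct(428,312)),((95,-120,180),ct(786,128))]),
"side":(s,[((-95,-120,0),cs(97,461)),((95,-120,0),cs(352,409)),((-95,-120,180),cs(90,282)),((-95,120,180),cs(20,78)),((95,-120,180),cs(354,234))])}
def res(p,ks): return np.concatenate([(proj(D[k][0],place(np.array([a for a,_ in D[k][1]])/1000,p))-np.array([b for _,b in D[k][1]])) for k in ks])
for ks in(["w1"],["w2"],["w1","w2"],["top"],["side"],["w1","w2","top","side"]):
    r=least_squares(lambda p:res(p,ks).ravel(),[.607,.188,-.165],x_scale=[.01,.01,.1],loss="soft_l1");print(ks,r.x.round(4),res(r.x,ks).round(1).tolist())
p=r.x
for nm,c,u,zs in(("w1",w1,c1(391,0)[0],1),("w2",w2,c2(420,0)[0],1)):
    print(nm,u,proj(c,place(np.array([[14.5,0,159],[26,0,168]])/1000,p)).round(1).tolist())
```

```text
['w1'] [ 0.6055  0.1904 -0.1688] [[-1.9, 0.1], [1.8, 0.3], [0.5, -0.1], [-0.2, -1.6], [-0.2, 0.4]]
['w2'] [ 0.6071  0.1901 -0.17  ] [[0.8, -0.1], [-0.6, 0.0], [0.5, 1.7], [-0.9, 1.0], [-1.2, -0.8], [2.4, -1.0]]
['w1', 'w2'] [ 0.6063  0.1902 -0.1705] [[-1.8, 0.7], [1.8, 1.3], [0.6, 0.4], [-0.1, -0.9], [-0.2, 1.2], [0.8, -0.7], [-0.5, -0.5], [0.4, 1.0], [-0.9, 0.3], [-1.3, -1.7], [2.5, -1.8]]
['top'] [ 0.6066  0.1869 -0.1737] [[-0.2, -0.3], [-0.4, 0.4], [0.7, -0.1]]
['side'] [ 0.6081  0.1851 -0.1763] [[0.9, 0.7], [-0.9, 1.2], [-0.6, -0.5], [-0.1, -0.4], [0.8, -0.9]]
['w1', 'w2', 'top', 'side'] [ 0.6065  0.1897 -0.1714] [[-2.0, 0.9], [1.5, 1.7], [0.4, 0.5], [-0.3, -0.6], [-0.5, 1.5], [0.5, -0.6], [-0.8, -0.2], [0.1, 1.2], [-1.3, 0.6], [-1.6, -1.5], [2.1, -1.4], [-1.0, -0.4], [-1.3, 0.5], [-0.3, -0.2], [0.0, -0.1], [-1.9, 0.3], [-1.6, -1.3], [-1.4, -0.9], [-0.3, -1.9]]
w1 280.0846153846154 [[279.5, 314.0], [278.9, 327.6]]
w2 321.2384615384615 [[321.8, 343.0], [321.8, 358.4]]
```

Call:
drive_tool:
  increments:
    - [[10, -35, 0], [0, 0, 2.25], 1]
    - [[11, -37, 0], [0, 0, 2.25], 1]
    - [[11, -37, 0], [0, 0, 2.25], 1]
    - [[11, -37, 0], [0, 0, 2.25], 1]
    - [[11, -37, 0], [0, 0, 2.25], 1]
    - [[11, -37, 0], [0, 0, 2.25], 1]
    - [[11, -37, 0], [0, 0, 2.25], 1]
    - [[11, -37, 0], [0, 0, 2.25], 1]

```text
clock: 2.8
eef_pos: [0.538, -0.081, 0.3222]
tool_rot: [-0.073, 0.997, -0.0, 0.002]
ft_force: [0.7, 0.1, 0.0]
grip_width: 0.0852
grasp_force: 0.0
```

Call:
drive_tool:
  increments:
    - [[11, -37, -10], [0, 0, 2.25], 1]
    - [[11, -29, -20], [0, 0, 2.25], 1]
    - [[0, 0, -25], [0, 0, 0], 1]
    - [[0, 0, 0], [0, 0, 0], 1]
    - [[0, 0, 0], [0, 0, 0], 1]
    - [[0, 0, 0], [0, 0, 0], 1]

```text
clock: 3.3
eef_pos: [0.5592, -0.1451, 0.2675]
tool_rot: [-0.111, 0.994, -0.0, 0.001]
ft_force: [-0.2, -0.7, 0.7]
grip_width: 0.0857
grasp_force: 0.0
```

Run:
```python
from h import *
from scipy.spatial.transform import Rotation as Ro
c=camera("wrist");o=get_obs();print(o["clock"],o["eef_pos"],Ro.from_quat(o["tool_rot"]).as_matrix()[:,1],np.abs(o["joint_vel"]).max())
pickle.dump(c,open("w3.pkl","wb"))
L=silhouettes("gauge",c)
for s in L:print(s["conf"],s["bbox"],s["region"].sum())
p=[.560,-.1453,.22]
P=np.array([[0,-20,130],[0,20,130],[0,0,130],[0,0,60]])/1000
q=proj(c,place(P,p));print(q.round(1).tolist())
im=c["image"][...,::-1].copy()
for b in GAUGE:
    h=cv2.convexHull(proj(c,place(b,p)).round().astype(np.int32));cv2.polylines(im,[h],True,(0,0,255),1)
x,y=q[2].astype(int);im=im[max(0,y-150):y+100,max(0,x-130):x+130];print(x-130,y-150);cv2.imwrite("pics/w3.png",cv2.resize(im,None,fx=2.2,fy=2.2,interpolation=cv2.INTER_CUBIC))
```

```text
3.35 [ 0.55939099 -0.14505585  0.26811082] [-0.22136646  0.97518928 -0.00166193] 0.011899214177138517
0.91 [197.5, 188.2, 271.5, 270.6] 3429
0.65 [290.7, 142.3, 351.9, 188.3] 2478
0.54 [177.8, 39.3, 252.4, 85.4] 2762
[[296.3, 186.8], [344.0, 187.0], [320.1, 186.9], [320.3, 170.6]]
190 36
```

View pics/w3.png

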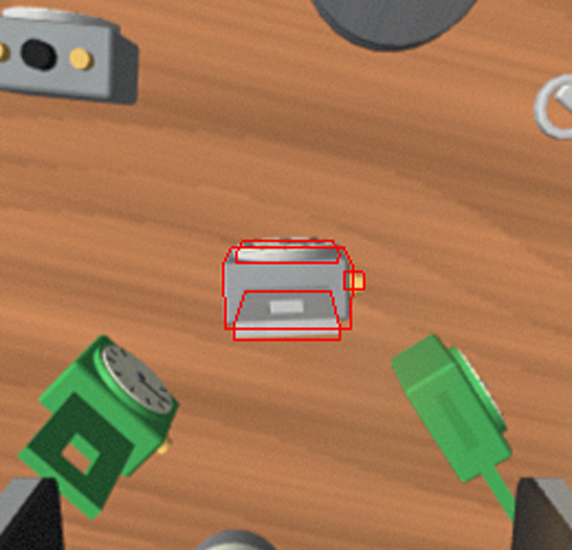

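The overlay matches the grey gauge well, with the strap top at crop (287,335). The green look-alikes are clear of the fingers. I'll descend with the fingers partly closed and then grip.

Call:
drive_tool:
  increments:
    - [[0.7, 0, -36], [0, 0, 0], 0.72]
    - [[0, 0, -38], [0, 0, 0], 0.72]
    - [[0, 0, -38], [0, 0, 0], 0.72]
    - [[0, 0, -34], [0, 0, 0], 0.72]
    - [[0, 0, -25], [0, 0, 0], 0.72]
    - [[0, 0, 0], [0, 0, 0], 0.72]
    - [[0, 0, 0], [0, 0, 0], 0.72]

```text
clock: 3.98
eef_pos: [0.5588, -0.1453, 0.0952]
tool_rot: [-0.111, 0.994, 0.0, -0.0]
ft_force: [-0.1, -1.0, -0.2]
grip_width: 0.0618
grasp_force: 0.0
```

Call:
drive_tool:
  increments:
    - [[0, 0, 0], [0, 0, 0], 0]
    - [[0, 0, 0], [0, 0, 0], 0]
    - [[0, 0, 0], [0, 0, 0], 0]
    - [[0, 0, 0], [0, 0, 0], 0]
    - [[0, 0, 0], [0, 0, 0], 0]
    - [[0, 0, 0], [0, 0, 0], 0]

```text
clock: 4.48
eef_pos: [0.5611, -0.1462, 0.0982]
tool_rot: [-0.111, 0.994, -0.001, 0.003]
ft_force: [-0.6, 2.4, 6.6]
grip_width: 0.0385
grasp_force: 60.6
```

Call:
drive_tool:
  increments:
    - [[0, 0, 15], [0, 0, 0], 0]
    - [[0, 0, 35], [0, 0, 0], 0]
    - [[0, 0, 40], [0, 0, 0], 0]
    - [[0, 0, 40], [0, 0, 0], 0]
    - [[0, 0, 40], [0, 0, 0], 0]
    - [[0, 0, 35], [0, 0, 0], 0]
    - [[0, 0, 20], [0, 0, 0], 0]
    - [[0, 0, 0], [0, 0, 0], 0]

```text
clock: 5.15
eef_pos: [0.5607, -0.1468, 0.3265]
tool_rot: [-0.11, 0.994, -0.002, 0.006]
ft_force: [1.7, -0.0, -3.3]
grip_width: 0.0387
grasp_force: 61.8
```

Call:
drive_tool:
  increments:
    - [[0, 0, 0], [0, 0, 0], 0]
    - [[0, 0, 0], [0, 0, 0], 0]

```text
clock: 5.32
eef_pos: [0.5578, -0.146, 0.3176]
tool_rot: [-0.11, 0.994, 0.001, -0.002]
ft_force: [0.2, -0.1, -5.9]
grip_width: 0.0384
grasp_force: 61.7
```

Run:
```python
from h import *
from scipy.spatial.transform import Rotation as Ro
c=camera("wrist");o=get_obs();T=Ro.from_quat(o["tool_rot"]).as_matrix();print(o["clock"],o["eef_pos"],T.round(4).tolist(),o["ft_force"],o["ft_torque"])
pickle.dump(c,open("w4.pkl","wb"))
yaw=np.arctan2(-T[0,1],T[1,1]);print("yaw",yaw)
p=[*o["eef_pos"][:2],yaw];z=o["eef_pos"][2]-.098
im=c["image"][...,::-1].copy()
for b in GAUGE:
    h=cv2.convexHull(proj(c,place(b,p,z)).round().astype(np.int32));cv2.polylines(im,[h],True,(0,0,255),1)
q=proj(c,place(np.array([[0,0,.118]]),p,z))[0];print(q)
x,y=q.astype(int);x0,y0=max(0,x-130),max(0,y-150);im=im[y0:y0+250,x0:x0+260];print(x0,y0);cv2.imwrite("pics/w4.png",cv2.resize(im,None,fx=2.3,fy=2.3,interpolation=cv2.INTER_CUBIC))
```

```text
5.3667 [ 0.55755477 -0.14593627  0.31686165] [[-0.9756, -0.2193, -0.0049], [-0.2193, 0.9757, 0.0012], [0.0045, 0.0023, -1.0]] [ 0.46702388 -0.01670449 -4.34331689] [ 0.06365402 -0.0669753  -0.00236044]
yaw 0.22109584608889096
[320.97766879 279.19646382]
190 129
```

View pics/w4.png

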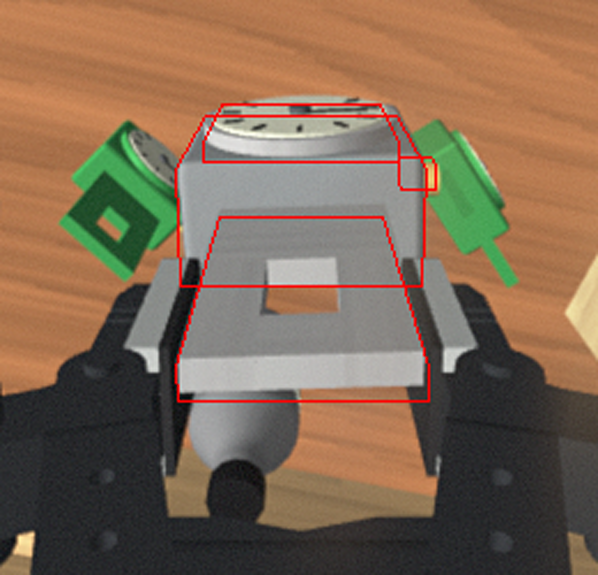

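The view shows the gauge gripped and centred: case edges at crop x 178 and 425 match the model, so lateral bias is about 0. The strap top is at crop y≈355–390, eye edges at y≈258/283/312, and the strap's top edge sits slightly high. I'll fit the held offset and pitch.

Run:
```python
from h import *
from scipy.optimize import least_squares
c=pickle.load(open("w4.pkl","rb"));p=[.55755,-.14594,.2211];z0=.31686-.098
pts=np.array([[-3,0,130],[3,0,130],[-3,0,92],[3,0,92],[-3,0,116],[-3,0,60]])/1000
v=np.array([355,390,258,283,312,218])/2.3+129
def f(d,full=True):
    a=d[2];P=pts-[0,0,.118];P=np.c_[P[:,0]*np.cos(a)+P[:,2]*np.sin(a),P[:,1],-P[:,0]*np.sin(a)+P[:,2]*np.cos(a)]+[d[0],0,.118+d[1]]
    return proj(c,place(P,p,z0))[:,1]-v
for fix in(0,1):
    g=(lambda d:f([d[0],d[1],0])) if fix else f
    r=least_squares(g,[0,0,0],x_scale=[.01,.01,.1]);print(r.x,r.fun.round(2))
```

```text
[-0.00542613  0.00633109 -0.03635824] [-1.13 -0.41  1.17  2.8   0.25 -2.68]
[-0.00036775 -0.0030691   0.        ] [-0.43 -1.31  1.53  2.22  1.02 -3.22]
```

Call:
drive_tool:
  increments:
    - [[3, 15, 8], [0, 0, -1], 0]
    - [[5, 28, 8], [0, 0, -2.5], 0]
    - [[6, 36, 4], [0, 0, -2.5], 0]
    - [[6, 36, 0], [0, 0, -2.5], 0]
    - [[6, 36, 0], [0, 0, -2.5], 0]
    - [[6, 36, 0], [0, 0, -2.5], 0]
    - [[6, 36, 0], [0, 0, -2.5], 0]
    - [[6, 36, 0], [0, 0, -2.5], 0]

```text
clock: 6.03
eef_pos: [0.6019, 0.1144, 0.3367]
tool_rot: [0.052, 0.999, -0.001, -0.003]
ft_force: [0.9, -0.1, -4.2]
grip_width: 0.0391
grasp_force: 61.8
```

Call:
drive_tool:
  increments:
    - [[6, 36, 0], [0, 0, -2.5], 0]
    - [[4, 25, 0], [0, 0, -1.5], 0]
    - [[1, 14, 0], [0, 0, 0], 0]
    - [[0, 0, 0], [0, 0, 0], 0]
    - [[0, 0, 0], [0, 0, 0], 0]
    - [[0, 0, 0], [0, 0, 0], 0]
    - [[0, 0, 0], [0, 0, 0], 0]

```text
clock: 6.62
eef_pos: [0.6136, 0.1862, 0.3392]
tool_rot: [0.087, 0.996, -0.0, -0.0]
ft_force: [0.8, 0.0, -4.4]
grip_width: 0.0385
grasp_force: 61.9
```

```bash
cat >> h.py <<'E'
from scipy.spatial.transform import Rotation as Ro
LP=[.6065,.1897,-.1714]
def st():
    o=get_obs();T=Ro.from_quat(o["tool_rot"]).as_matrix();yaw=np.arctan2(-T[0,1],T[1,1])
    c,s=np.cos(LP[2]),np.sin(LP[2]);d=o["eef_pos"][:2]-LP[:2];f=o["ft_force"]
    print("t",o["clock"].round(2) if hasattr(o["clock"],"round") else o["clock"],"locker mm",(1e3*(c*d[0]+s*d[1])).round(1),(1e3*(-s*d[0]+c*d[1])).round(1),"z",(o["eef_pos"][2]*1e3).round(1),"yaw",yaw.round(4),"tilt",T[:2,2].round(4),"f",(c*f[0]+s*f[1]).round(2),(-s*f[0]+c*f[1]).round(2),f[2].round(2),"v",np.abs(o["joint_vel"]).max().round(3),o["grip_width"])
E
python3 -c "
from h import *
st()"
```

```text
t 6.6167 locker mm 7.6 -2.2 z 339.2 yaw -0.1733 tilt [-0.0011 -0.0009] f 0.83 0.18 -4.43 v 0.009 0.03852742550309962
```

Call:
drive_tool:
  increments:
    - [[0.4, 2.2, 0], [0, 0, 0], 0]
    - [[0, 0, -20], [0, 0, 0], 0]
    - [[0, 0, -35], [0, 0, 0], 0]
    - [[0, 0, -35], [0, 0, 0], 0]
    - [[0, 0, -30], [0, 0, 0], 0]
    - [[0, 0, -20], [0, 0, 0], 0]
    - [[0, 0, 0], [0, 0, 0], 0]
    - [[0, 0, 0], [0, 0, 0], 0]

```text
clock: 7.28
eef_pos: [0.6133, 0.1889, 0.1989]
tool_rot: [0.086, 0.996, -0.001, -0.001]
ft_force: [0.5, 1.5, -2.5]
grip_width: 0.0387
grasp_force: 61.9
```

Call:
drive_tool:
  increments:
    - [[0, 0, -18], [0, 0, 0], 0]
    - [[0, 0, -18], [0, 0, 0], 0]
    - [[0, 0, -12], [0, 0, 0], 0]
    - [[0, 0, -5], [0, 0, 0], 0]
    - [[0, 0, 0], [0, 0, 0], 0]
    - [[0, 0, 0], [0, 0, 0], 0]
    - [[0, 0, 0], [0, 0, 0], 0]

```text
clock: 7.87
eef_pos: [0.6155, 0.1903, 0.149]
tool_rot: [0.086, 0.996, 0.001, 0.002]
ft_force: [-0.7, 0.6, -4.0]
grip_width: 0.0389
grasp_force: 61.9
```

Run:
```python
from h import *
c=camera("wrist");pickle.dump(c,open("w5.pkl","wb"));st()
cv2.imwrite("pics/w5.png",cv2.resize(c["image"][190:390,200:440,::-1],None,fx=3,fy=3,interpolation=cv2.INTER_CUBIC))
```

```text
t 7.9167 locker mm 8.6 2.1 z 148.7 yaw -0.1717 tilt [0.0035 0.0011] f 0.34 1.33 -4.36 v 0.01 0.03849162728641901
```

View pics/w5.png

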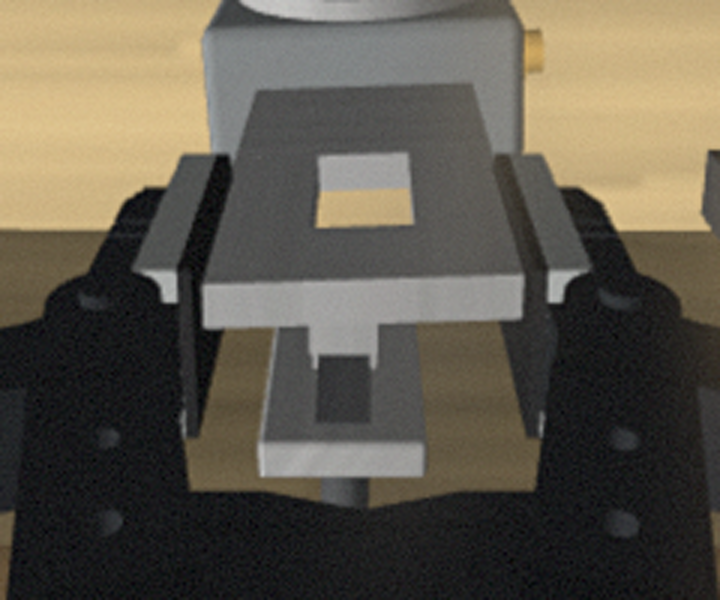

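The view shows strap and hook together. The strap centre is at crop x≈363 and the hook (nose, leaf, flange) centre at x≈343, so about 3 mm toward −y. The strap is yawed about 1.6° against the flange. The flange front edge is at y≈443. I'll compute the depth.

Run:
```python
from h import *
c=pickle.load(open("w5.pkl","rb"));st();print(c["K"][0,2],c["K"][1,2])
# tool in locker mm: 8.6,2.1,148.7
for x in(26,30,34,38): print(x,proj(c,place(np.array([[x,-12,168],[x,12,168],[x+4,0,168]])/1000,LP)).round(1).tolist())
print("flange obs",[(262/3+200),(425/3+200),443/3+190])
for dz in(95,98,101,104): print(dz,proj(c,place(np.array([[5.6,2.1-20,278.7-dz],[5.6,22.1,278.7-dz],[11.6,2.1,278.7-dz],[5.6,2.1,278.7-dz-14],[5.6,2.1,278.7-dz-38]])/1000,LP)).round(1).tolist())
print("strap obs",205/3+200,522/3+200,"front top",283/3+190,"rear",325/3+190,"eyetop",226/3+190,"eyebot",153/3+190)
```

```text
t 7.9167 locker mm 8.6 2.1 z 148.7 yaw -0.1717 tilt [0.0035 0.0011] f 0.34 1.33 -4.36 v 0.01 0.03849162728641901
320.29849628697565 198.2252726369666
26 [[286.2, 317.1], [344.2, 317.1], [315.2, 325.4]]
30 [[286.4, 325.4], [344.0, 325.4], [315.3, 333.6]]
34 [[286.7, 333.6], [343.8, 333.6], [315.3, 341.7]]
38 [[286.9, 341.7], [343.7, 341.6], [315.3, 349.6]]
flange obs [287.3333333333333, 341.66666666666663, 337.66666666666663]
95 [[263.7, 294.0], [377.0, 294.0], [320.4, 308.8], [320.3, 274.6], [320.2, 249.1]]
98 [[265.0, 289.5], [375.7, 289.5], [320.3, 304.0], [320.3, 271.0], [320.2, 246.4]]
101 [[266.3, 285.2], [374.4, 285.2], [320.3, 299.5], [320.3, 267.5], [320.2, 243.9]]
104 [[267.4, 281.1], [373.2, 281.1], [320.3, 295.1], [320.3, 264.1], [320.2, 241.4]]
strap obs 268.3333333333333 374.0 front top 284.3333333333333 rear 298.3333333333333 eyetop 265.3333333333333 eyebot 241.0
```

Call:
drive_tool:
  increments:
    - [[-0.5, -2.7, 0], [0, 0, -1.5], 0]
    - [[0, 0, 0], [0, 0, 0], 0]
    - [[0, 0, 0], [0, 0, 0], 0]
    - [[0, 0, 0], [0, 0, 0], 0]

```text
clock: 8.25
eef_pos: [0.6136, 0.1873, 0.1469]
tool_rot: [0.099, 0.995, 0.0, 0.0]
ft_force: [-0.3, 0.5, -4.3]
grip_width: 0.0387
grasp_force: 62.0
```

```bash
python3 -c "
from h import *
c=camera('wrist');pickle.dump(c,open('w6.pkl','wb'))
st()"
```

```text
t 8.3 locker mm 7.4 -1.1 z 146.7 yaw -0.1978 tilt [0.0001 0.0001] f -0.24 0.23 -4.66 v 0.003 0.03867706315320394
```

Call:
drive_tool:
  increments:
    - [[0.1, 0.5, 2.2], [0, 0, 0], 0]
    - [[4, -0.7, 0], [0, 0, 0], 0]
    - [[6, -1.1, 0], [0, 0, 0], 0]
    - [[5, -0.8, 0], [0, 0, 0], 0]
    - [[0, 0, 0], [0, 0, 0], 0]
    - [[0, 0, 0], [0, 0, 0], 0]
    - [[0, 0, 0], [0, 0, 0], 0]
    - [[0, 0, 0], [0, 0, 0], 0]

```text
clock: 8.97
eef_pos: [0.6291, 0.185, 0.1484]
tool_rot: [0.099, 0.995, -0.0, 0.0]
ft_force: [1.3, -0.9, -7.5]
grip_width: 0.0386
grasp_force: 61.8
```

Run:
```python
from h import *
c=camera("wrist");pickle.dump(c,open("w7.pkl","wb"));st()
cv2.imwrite("pics/w7.png",cv2.resize(c["image"][190:390,200:440,::-1],None,fx=3,fy=3,interpolation=cv2.INTER_CUBIC))
```

```text
t 9.0167 locker mm 23.0 -0.8 z 148.4 yaw -0.1979 tilt [ 0.0005 -0.0005] f 1.56 0.45 -7.93 v 0.002 0.03846169329513104
```

View pics/w7.png

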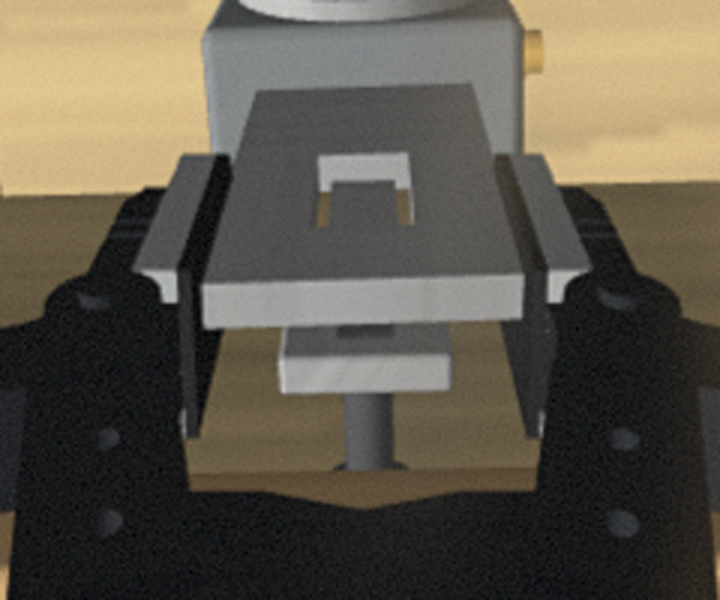

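The view shows the hook nose (x 331–397) centred in the eye (317–413). The downward force grew by about 3.5 N, so the eye's lower ledge is probably touching the bar underside. I'll ease down 2 mm.

Call:
drive_tool:
  increments:
    - [[0, 0, -1.8], [0, 0, 0], 0]
    - [[0, 0, 0], [0, 0, 0], 0]
    - [[0, 0, 0], [0, 0, 0], 0]
    - [[0, 0, 0], [0, 0, 0], 0]

```text
clock: 9.35
eef_pos: [0.6286, 0.1854, 0.1473]
tool_rot: [0.099, 0.995, 0.0, 0.0]
ft_force: [-0.0, -0.4, -4.4]
grip_width: 0.0385
grasp_force: 61.8
```

```bash
python3 -c "
from h import *
st()"
```

```text
t 9.35 locker mm 22.5 -0.5 z 147.3 yaw -0.1975 tilt [0.0001 0.0002] f 0.03 -0.38 -4.45 v 0.003 0.038450678463838386
```

Call:
drive_tool:
  increments:
    - [[0, 0, -2], [0, 0, 0], 0]
    - [[2, -0.4, 0], [0, 0, 0], 0]
    - [[2, -0.3, 0], [0, 0, 0], 0]
    - [[2, -0.4, 0], [0, 0, 0], 0]
    - [[0, 0, 0], [0, 0, 0], 0]
    - [[0, 0, 0], [0, 0, 0], 0]
    - [[0, 0, 0], [0, 0, 0], 0]

```text
clock: 9.93
eef_pos: [0.6347, 0.1841, 0.145]
tool_rot: [0.099, 0.995, -0.0, -0.0]
ft_force: [0.0, -0.5, -4.3]
grip_width: 0.0385
grasp_force: 61.9
```

```bash
python3 -c "
from h import *
st()"
```

```text
t 9.9333 locker mm 28.7 -0.7 z 145.0 yaw -0.1978 tilt [-0.0002 -0.    ] f 0.12 -0.51 -4.34 v 0.004 0.038452653999858664
```

Call:
drive_tool:
  increments:
    - [[1, -0.2, 0], [0, 0, 0], 0]
    - [[0, 0, 0], [0, 0, 0], 0]
    - [[0, 0, 0], [0, 0, 0], 0]

```text
clock: 10.18
eef_pos: [0.6357, 0.1839, 0.145]
tool_rot: [0.099, 0.995, -0.0, 0.0]
ft_force: [0.2, -0.2, -4.0]
grip_width: 0.0388
grasp_force: 61.9
```

Call:
drive_tool:
  increments:
    - [[1, -0.2, 0], [0, 0, 0], 0]
    - [[0, 0, 0], [0, 0, 0], 0]
    - [[0, 0, 0], [0, 0, 0], 0]

```text
clock: 10.43
eef_pos: [0.6367, 0.1837, 0.145]
tool_rot: [0.099, 0.995, -0.0, 0.0]
ft_force: [-0.4, -0.7, -4.4]
grip_width: 0.0384
grasp_force: 61.9
```

Call:
drive_tool:
  increments:
    - [[1, -0.2, 0], [0, 0, 0], 0]
    - [[0, 0, 0], [0, 0, 0], 0]
    - [[0, 0, 0], [0, 0, 0], 0]

```text
clock: 10.68
eef_pos: [0.6377, 0.1835, 0.145]
tool_rot: [0.099, 0.995, -0.0, 0.0]
ft_force: [-0.6, 0.4, -4.4]
grip_width: 0.0388
grasp_force: 61.9
```

Call:
drive_tool:
  increments:
    - [[1, -0.2, 0], [0, 0, 0], 0]
    - [[0, 0, 0], [0, 0, 0], 0]
    - [[0, 0, 0], [0, 0, 0], 0]

```text
clock: 10.93
eef_pos: [0.6387, 0.1833, 0.145]
tool_rot: [0.099, 0.995, 0.0, 0.0]
ft_force: [0.6, -0.9, -3.6]
grip_width: 0.0386
grasp_force: 61.9
```

Call:
drive_tool:
  increments:
    - [[1, -0.2, 0], [0, 0, 0], 0]
    - [[0, 0, 0], [0, 0, 0], 0]
    - [[0, 0, 0], [0, 0, 0], 0]

```text
clock: 11.18
eef_pos: [0.6397, 0.1831, 0.145]
tool_rot: [0.099, 0.995, -0.0, -0.0]
ft_force: [-0.3, -0.4, -4.3]
grip_width: 0.0387
grasp_force: 61.9
```

Call:
drive_tool:
  increments:
    - [[1, -0.2, 0], [0, 0, 0], 0]
    - [[0, 0, 0], [0, 0, 0], 0]
    - [[0, 0, 0], [0, 0, 0], 0]

```text
clock: 11.43
eef_pos: [0.6406, 0.1829, 0.1449]
tool_rot: [0.099, 0.995, -0.0, -0.0]
ft_force: [-0.5, 0.1, -4.5]
grip_width: 0.0385
grasp_force: 61.9
```

Call:
drive_tool:
  increments:
    - [[1, -0.2, 0], [0, 0, 0], 0]
    - [[0, 0, 0], [0, 0, 0], 0]
    - [[0, 0, 0], [0, 0, 0], 0]

```text
clock: 11.68
eef_pos: [0.6409, 0.1829, 0.1449]
tool_rot: [0.099, 0.995, -0.0, -0.001]
ft_force: [-2.7, 0.7, -3.1]
grip_width: 0.0384
grasp_force: 62.0
```

Touch at locker x≈34.8, so the flange is at about 37.8 mm. I'll back off to the throat centre and go down in small steps.

Call:
drive_tool:
  increments:
    - [[-2, 0.3, 0], [0, 0, 0], 0]
    - [[0, 0, 0], [0, 0, 0], 0]
    - [[0, 0, -2], [0, 0, 0], 0]
    - [[0, 0, -2], [0, 0, 0], 0]
    - [[0, 0, 0], [0, 0, 0], 0]
    - [[0, 0, 0], [0, 0, 0], 0]
    - [[0, 0, 0], [0, 0, 0], 0]

```text
clock: 12.27
eef_pos: [0.6394, 0.1831, 0.1408]
tool_rot: [0.099, 0.995, -0.0, -0.0]
ft_force: [-1.3, 0.4, -3.0]
grip_width: 0.0388
grasp_force: 62.1
```

Call:
drive_tool:
  increments:
    - [[0, 0, -1], [0, 0, 0], 0]
    - [[0, 0, 0], [0, 0, 0], 0]
    - [[0, 0, 0], [0, 0, 0], 0]

```text
clock: 12.52
eef_pos: [0.6394, 0.1831, 0.1402]
tool_rot: [0.099, 0.995, 0.0, -0.0]
ft_force: [-3.6, 0.9, -1.9]
grip_width: 0.0386
grasp_force: 62.2
```

Call:
drive_tool:
  increments:
    - [[0, 0, -1], [0, 0, 0], 0]
    - [[0, 0, 0], [0, 0, 0], 0]
    - [[0, 0, 0], [0, 0, 0], 0]

```text
clock: 12.77
eef_pos: [0.6394, 0.1832, 0.1393]
tool_rot: [0.099, 0.995, 0.0, -0.0]
ft_force: [-4.0, 1.1, -0.1]
grip_width: 0.0388
grasp_force: 62.4
```

Call:
drive_tool:
  increments:
    - [[0, 0, -1], [0, 0, 0], 0]
    - [[0, 0, 0], [0, 0, 0], 0]
    - [[0, 0, 0], [0, 0, 0], 0]

```text
clock: 13.02
eef_pos: [0.6395, 0.1832, 0.138]
tool_rot: [0.099, 0.995, 0.0, -0.0]
ft_force: [-4.5, 0.6, -0.1]
grip_width: 0.0388
grasp_force: 62.4
```

Call:
drive_tool:
  increments:
    - [[0, 0, -1], [0, 0, 0], 0]
    - [[0, 0, 0], [0, 0, 0], 0]
    - [[0, 0, 0], [0, 0, 0], 0]

```text
clock: 13.27
eef_pos: [0.6395, 0.1831, 0.1368]
tool_rot: [0.099, 0.995, 0.0, -0.0]
ft_force: [-5.1, 0.7, -1.1]
grip_width: 0.0389
grasp_force: 62.4
```

Call:
drive_tool:
  increments:
    - [[0, 0, -1], [0, 0, 0], 0]
    - [[0, 0, 0], [0, 0, 0], 0]
    - [[0, 0, 0], [0, 0, 0], 0]

```text
clock: 13.52
eef_pos: [0.6395, 0.183, 0.1357]
tool_rot: [0.099, 0.995, -0.0, -0.0]
ft_force: [-4.8, 0.5, -0.4]
grip_width: 0.0391
grasp_force: 62.4
```

Call:
drive_tool:
  increments:
    - [[0, 0, -1], [0, 0, 0], 0]
    - [[0, 0, 0], [0, 0, 0], 0]
    - [[0, 0, 0], [0, 0, 0], 0]

```text
clock: 13.77
eef_pos: [0.6396, 0.183, 0.1348]
tool_rot: [0.099, 0.995, -0.0, -0.0]
ft_force: [-5.1, 0.8, -1.7]
grip_width: 0.0385
grasp_force: 62.4
```

Call:
drive_tool:
  increments:
    - [[0, 0, -1], [0, 0, 0], 0]
    - [[0, 0, 0], [0, 0, 0], 0]
    - [[0, 0, 0], [0, 0, 0], 0]

```text
clock: 14.02
eef_pos: [0.6395, 0.1829, 0.1337]
tool_rot: [0.099, 0.995, -0.0, -0.0]
ft_force: [-3.7, 1.2, -1.6]
grip_width: 0.0389
grasp_force: 62.4
```

Call:
drive_tool:
  increments:
    - [[0, 0, -1], [0, 0, 0], 0]
    - [[0, 0, 0], [0, 0, 0], 0]
    - [[0, 0, 0], [0, 0, 0], 0]

```text
clock: 14.27
eef_pos: [0.6395, 0.183, 0.1327]
tool_rot: [0.099, 0.995, -0.0, -0.0]
ft_force: [-4.9, 0.4, -2.3]
grip_width: 0.0383
grasp_force: 62.4
```

Call:
drive_tool:
  increments:
    - [[0, 0, -0.7], [0, 0, 0], 0]
    - [[0, 0, 0], [0, 0, 0], 0]
    - [[0, 0, 0], [0, 0, 0], 0]

```text
clock: 14.52
eef_pos: [0.6396, 0.183, 0.1322]
tool_rot: [0.099, 0.995, -0.0, -0.0]
ft_force: [-4.2, 1.1, -2.9]
grip_width: 0.0385
grasp_force: 62.4
```

Call:
drive_tool:
  increments:
    - [[0, 0, -0.7], [0, 0, 0], 0]
    - [[0, 0, 0], [0, 0, 0], 0]
    - [[0, 0, 0], [0, 0, 0], 0]

```text
clock: 14.77
eef_pos: [0.6397, 0.183, 0.1321]
tool_rot: [0.099, 0.995, 0.0, 0.0]
ft_force: [-5.6, 1.1, 0.0]
grip_width: 0.0387
grasp_force: 62.5
```

Call:
drive_tool:
  increments:
    - [[0, 0, -0.7], [0, 0, 0], 0]
    - [[0, 0, 0], [0, 0, 0], 0]
    - [[0, 0, 0], [0, 0, 0], 0]
    - [[0, 0, 0], [0, 0, 0], 0]

```text
clock: 15.1
eef_pos: [0.6397, 0.183, 0.1321]
tool_rot: [0.099, 0.995, 0.0, 0.0]
ft_force: [-5.7, 0.3, 1.3]
grip_width: 0.0387
grasp_force: 62.7
```

Call:
drive_tool:
  increments:
    - [[-1, 0.2, 0], [0, 0, 0], 0]
    - [[0, 0, 0], [0, 0, 0], 0]
    - [[0, 0, 0], [0, 0, 0], 0]

```text
clock: 15.35
eef_pos: [0.6395, 0.183, 0.1321]
tool_rot: [0.099, 0.995, 0.0, 0.001]
ft_force: [-3.4, -0.6, 4.4]
grip_width: 0.0384
grasp_force: 62.6
```

Call:
drive_tool:
  increments:
    - [[0, 0, 0], [0, 0, 0], 0.5]
    - [[0, 0, 0], [0, 0, 0], 0.55]
    - [[0, 0, 0], [0, 0, 0], 0.62]
    - [[0, 0, 0], [0, 0, 0], 0.62]
    - [[0, 0, 0], [0, 0, 0], 0.62]
    - [[0, 0, 0], [0, 0, 0], 0.62]

```text
clock: 15.85
eef_pos: [0.6389, 0.1832, 0.1308]
tool_rot: [0.099, 0.995, 0.0, 0.0]
ft_force: [0.3, -0.3, 0.1]
grip_width: 0.0528
grasp_force: 0.0
```

Run:
```python
from h import *
c=camera("wrist");pickle.dump(c,open("w8.pkl","wb"));st()
cv2.imwrite("pics/w8.png",cv2.resize(c["image"][190:390,200:440,::-1],None,fx=3,fy=3,interpolation=cv2.INTER_CUBIC))
```

```text
t 15.9 locker mm 33.0 -0.8 z 130.9 yaw -0.1977 tilt [ 0.0003 -0.    ] f -0.2 0.58 -0.02 v 0.002 0.0531858079987249
```

Call:
drive_tool:
  increments:
    - [[0, 0, 6], [0, 0, 0], 0.62]
    - [[0, 0, 15], [0, 0, 0], 0.62]
    - [[0, 0, 25], [0, 0, 0], 0.62]
    - [[0, 0, 30], [0, 0, 0], 0.62]
    - [[0, 0, 35], [0, 0, 0], 0.62]
    - [[0, 0, 30], [0, 0, 0], 0.62]
    - [[0, 0, 30], [0, 0, 0], 0.62]
    - [[0, 0, 0], [0, 0, 0], 0.62]

```text
clock: 16.57
eef_pos: [0.6407, 0.1838, 0.3106]
tool_rot: [0.099, 0.995, 0.002, 0.006]
ft_force: [-0.0, 0.6, 1.6]
grip_width: 0.053
grasp_force: 0.0
```

Call:
drive_tool:
  increments:
    - [[-20, 4, 0], [0, 0, 0], 0.62]
    - [[-30, 5, 0], [0, 0, 0], 0.62]
    - [[-20, 4, 0], [0, 0, 0], 0.62]
    - [[0, 0, 0], [0, 0, 0], 0.62]
    - [[0, 0, 0], [0, 0, 0], 0.62]
    - [[0, 0, 0], [0, 0, 0], 0.62]

```text
clock: 17.07
eef_pos: [0.5692, 0.1963, 0.3025]
tool_rot: [0.099, 0.995, 0.0, 0.001]
ft_force: [-0.5, -0.3, 0.0]
grip_width: 0.0531
grasp_force: 0.0
```

Run:
```python
from h import *
st()
for n in("wrist","side","top"):
    c=camera(n);pickle.dump(c,open(n+"9.pkl","wb"))
    P=np.array([[35,0,34]])/1000
    a=LP[2];o=place(P,LP)[0]
    L=silhouettes("gauge",c)
    q=proj(c,place(np.array([[35,0,150]])/1000,LP))[0];print(n,"expected eye",q.round(1))
    for s in L[:6]:
        b=s["bbox"];
        if b[0]-15<q[0]<b[2]+15 and b[1]-40<q[1]<b[3]+40:
            print(" seen",s["conf"],b,s["region"].sum())
            for dz in(-6,0,6,12):
                m=np.zeros((400,640),np.uint8)
                for bx in GAUGE:cv2.fillConvexPoly(m,cv2.convexHull(proj(c,place(bx,[o[0],o[1],a],.034+dz/1e3)).round().astype(np.int32)),1)
                r=s["region"];ys,xs=np.nonzero(m);st_=proj(c,place(GAUGE[2],[o[0],o[1],a],.034+dz/1e3))
                print("  dz",dz,"model bbox",xs.min(),ys.min(),xs.max(),ys.max(),"seen-in-model",((m>0)&r).sum()/r.sum(),"strap",st_.min(0).round(1),st_.max(0).round(1))
```

```text
t 17.0667 locker mm -37.9 0.1 z 302.5 yaw -0.1976 tilt [0.0016 0.0003] f -0.41 -0.38 0.03 v 0.023 0.053149050764647106
wrist expected eye [322.1 257.8]
 seen 0.93 [295.1, 201.7, 354.8, 261.7] 2913
  dz -6 model bbox 294 202 354 265 seen-in-model 0.9814624098867147 strap [300.2 230.3] [344.1 265.1]
  dz 0 model bbox 294 203 355 268 seen-in-model 0.9701338825952626 strap [299.8 232.3] [344.5 268.2]
  dz 6 model bbox 293 205 355 271 seen-in-model 0.9440439409543426 strap [299.4 234.4] [345.  271.4]
  dz 12 model bbox 293 206 356 275 seen-in-model 0.92173017507724 strap [299.  236.5] [345.4 274.7]
side expected eye [317.8 167.4]
 seen 0.42 [313.9, 158.4, 319.5, 177.5] 47
  dz -6 model bbox 310 161 326 205 seen-in-model 1.0 strap [315. 161.] [320.7 187.8]
  dz 0 model bbox 310 159 326 204 seen-in-model 1.0 strap [315.  159.4] [320.7 186.2]
  dz 6 model bbox 310 158 326 202 seen-in-model 1.0 strap [315.  157.8] [320.7 184.7]
  dz 12 model bbox 310 156 326 201 seen-in-model 1.0 strap [315.  156.2] [320.7 183.2]
top expected eye [276.4 179.7]
```

```bash
python3 -c "
from workcell import *
print(job_done())"
```

```text
the job is handed in; nothing more can be done
None
```

The gauge is hanging on the locker hook, pressed down past the leaf until it stopped on the seat at the expected height with about 9 N at most; I released it, withdrew the arm clear and handed the job in at about 17 s (camera silhouettes agreed with home height; on the way in, the eye's lower edge touched the hook bar lightly at about 3.5 N, and I eased it off).

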